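# Load the cheese press and tighten its slip-clutch knob

### The arm

A 6-joint arm with a two-finger parallel gripper is mounted at the origin on the work surface. World frame = base frame: x ahead of the robot, y to its left, z up, the work surface at z = 0. Lengths are in mm, angles in rad, forces in N, time in s.
With the tool pointing down it reaches from about 300 to 775 mm from the base axis. Payload 14.6 kg.
Tool frame: the origin (TCP) lies at the very end of the fingers, on their centre line; the grasp point (between the pads) lies 19 mm behind it; z points along the fingers, y is the line along which they close (so a half turn about z gives the same grasp; the last joint's range is limited). The gripper opens to 94 mm and grips with 3 to 60 N. Pads are 16 mm wide; open, the fingers measure 119 mm over their backs; the gripper's body (75 mm by 177 mm) begins 78 mm behind the grasp point.
Start: joints at [-1.303, 0.3, 1.521, -0, 1.321, -0.067], TCP at [180.712, -519.454, 205.446] pointing down, gripper open.
Joint ranges: [-3.03, 3.03], [-0.79, 2.21], [0.23, 2.52], [-1.04, 4.18], [0, 3.07], [-2.55, 2.55]. Speed limits (rad/s): [2.22, 2.22, 2.57, 3.14, 3.14, 3.14].

### API

Orientations are given as [roll, pitch, yaw] about the fixed x, y, z axes, in that order (R = Rz(yaw) Ry(pitch) Rx(roll)).
In Python, from cell import manip, camera, get_calibration gives the robot as it stands. The module is installed in compiled form; this text tells all that it offers.
- The arm moves only by the tool jog_arm, never from a script. Its argument "plan" is one flat list of numbers, 6 for each row, row after row: the shift along the world's x, y, z in m, then the turn, a rotation vector about the world's x, y, z in degrees. A call has 1 to 20 rows; each row is the pose to reach, as a shift and turn from the pose commanded when the call began; what a row does not reach only later rows make up. A row lasts 1/10 s, in which the tool goes at most 50 mm and 8.59 degrees, less where a joint would pass 70% of its speed; a pose out of reach is approached as far as the arm can. A call with a gripper value outside its range is refused whole. "claw" is the finger opening in m, from 0 to 0.094, set as the call begins (left out, the last holds). The fingers move at their own pace and stop on an object; "force" is the grip in N (left out, the last holds). Time passes only in rows, so rows that repeat a pose let the fingers close. It gives the time, the measured TCP pose, the force, the opening and the grip force at its end, in the units of the state.
- manip.read_state(): the state, without advancing time (a new reading comes with each control period).
- camera(name): name is "scene" or "top"; returns (picture, depth): 480x640x3 uint8, red, green, blue; 480x640 float32, mm along the optical axis (not along the pixel's ray), 0 where there is no reading.
- get_calibration(name): a dict with "fx", "fy", "cx", "cy" (pixels), "origin" and "attitude" of the camera in the world. Camera axes: x right, y down, z forward; pixel columns grow to the right and rows downward; lengths in mm; the calibration is good to about 2 mm. A picture is of the moment at which its call begins. get_calibration takes no time and is no camera call.
- manip.sign_off(): hands the job in; it is judged then, once.
The state is a dict: "clock": time; "joints": joint angles; "qd": joint speeds; "effort": joint torques, N m; "eef_pos": TCP position; "eef_rot": TCP orientation; "wrist_force": force on the tool from outside, world axes, zero at the start; "moment": the same for the moment, N m; "finger_gap": finger opening in mm; "finger_force": force on a finger pad.
Only numpy, scipy, OpenCV 4.12 (cv2) and the standard library are available. Lean on these libraries where they do the work, as an engineer would, in place of code of your own. Each camera call takes 0.05 s, during which the arm holds its last target. There are 200 camera calls.

### The job

Put the white cheese mould with the green lid into the inclined press, flat on the deck and up against its low lip, lying crosswise with its middle under the pressing foot, and let go of it. Then turn the blue knob clockwise to bring the foot down onto the lid and stop at the very first slip of its clutch. Keep the mould the right way up throughout, leave the other things on the table where they stand, and finish with the gripper clear of everything.

Things in the scene. Friction and masses are not known exactly. Their poses are not given: they have to be found in the camera images.
- deck: inclined aluminium deck of the fixed press (press 230 mm tall, grey base 230 x 170 mm). Origin on the deck's surface, 70 mm above the table, under the foot, on the screw axis: the middle of the seated mould's underside. x points up the slope, away from the robot; y level along the width; z square to the deck, 24 deg from vertical, leaning robotwards. Deck x -40 to 82, y -86 to 86 mm.
- lip_mid (a point): top middle of the dark lip along the deck's low edge: 6 mm high, deck x = -34 to -26 mm, over the full width; it stops the mould from sliding down. Axes as the deck.
- frame_end (a point): middle of the free, robot-side end of the press's red C-frame. In the deck's frame: arm over the deck x = -24 to 82, y = -15 to 15, z = 100 to 122 mm; column x = 52 to 82, y = -15 to 15 mm, from the deck up to 122 mm. Both sides and the low front are open, so the mould can come in under the foot from there.
- foot_face (a point): centre of the underside of the steel pressing foot (44 mm along the slope, 50 mm wide, 8 mm thick) below the red arm. It moves along the deck's z: 86 mm above the deck at press_screw = 0, and 10 mm lower per rad of it. The lid of a seated mould is 56 mm above the deck, so the foot meets it at press_screw = 3.0 rad. The foot is sprung (4 N per mm).
- knob_center (a point): centre of the blue ribbed knob, 46 mm across, 38 mm high, on the deck's z axis 154 mm above the deck (it spans 134 to 172 mm and does not rise or sink). Under it a black collar 54 mm across, at 124 to 128 mm, with a red tab; the arm's top is at 122 mm. White stripe on the knob and red tab stand at the same angle until the clutch slips. Its x axis turns with the knob.
- press_screw (a joint): turn of the screw, rad: 0 with the foot fully up, growing as the knob is turned clockwise seen from above (foot down 10 mm per rad); starts between 0 and 0.8, stays where it is left. It takes about 0.14 N m with the foot free. On the mould the sprung foot makes it stiffer over the last 0.2 to 0.3 rad (to about 3.25) until the screw stops.
- press_clutch (a joint): slip of the knob on the screw, rad: 0 until the drag clutch slips (at about 0.24 N m, with the foot pressing about 10 N), then growing by as much as the knob is turned clockwise while the screw stands still. Up to 0.6 rad counts as the first slip; more is over-tightening.
- mould_center (a point): centre, half-way up, of the closed loose cheese mould: a white ribbed box with a green lid, 190 mm long (its y) x 52 mm wide (its x) x 56 mm high (its z), 0.21 to 0.35 kg, standing flat on the table at the start. Both ends are alike. A yellow band 50 mm wide, as wide as the foot, marks the middle of the lid.
- mill_mid (a point): bystander, to be left alone: dark wood pepper mill, 52 mm across, 140 mm tall; centre on its axis half-way up (70 mm above the table)
- jar_mid (a point): bystander, to be left alone: clear jar with a white cap and a paper label, 72 mm across, 95 mm tall; centre on its axis half-way up (48 mm above the table)
- mug_mid (a point): bystander, to be left alone: blue mug with a handle on one side, 76 mm across, 90 mm tall; centre on its axis half-way up (45 mm above the table)
- soap_mid (a point): bystander, to be left alone: green dish-soap bottle, 60 mm across, 170 mm tall; centre on its axis half-way up (85 mm above the table)
- bowl_mid (a point): bystander, to be left alone: terracotta bowl, 110 mm across, 55 mm tall; centre on its axis half-way up (28 mm above the table)
- can_mid (a point): bystander, to be left alone: steel food can, 74 mm across, 110 mm tall; centre on its axis half-way up (55 mm above the table)
- butter_mid (a point): bystander, to be left alone: white ceramic butter dish with a wooden knob, 75 x 130 mm, 71 mm tall, long side along its own y; centre on its axis half-way up (35 mm above the table)
- press_foot: the pressing foot itself, origin at foot_face
- mould: the mould itself, origin at the centre of its underside (28 mm below mould_center), same axes
There are look-alikes about, which are no part of the job. Of the things that look like the mould, the middle-sized one is meant.

How it is judged:
By the outcome, as a careful person would: the job done as asked, in the order asked, and still so for the second after the job is handed in, with the robot touching nothing.
It also fails if it takes over 70 s, if anything falls off the work surface, if the arm or the gripper's body presses on something with over 40 N, if the wrist force passes 120 N, or if a joint passes its speed limit or range.

## Working session

There is one attempt and no reset: what is moved stays moved. The work goes in short steps, Python scripts to look and compute and a tool call to move; the robot and the scene stay as the last step left them, time stands still between calls to the robot, and variables do not carry over. Pictures are saved under pics/ and viewed, at most 10 in all, crops included, and the job is handed in when it is done.

Besides the shell and the picture viewer there is one more tool, called after "Emit:" as name(argument=value, ...), one argument or row to a line, values as JSON. jog_arm: Moves the arm, as the interface text tells. Its arguments: {"type":"object","properties":{"plan":{"type":"array"},"claw":{"type":"number"},"force":{"type":"number"}},"required":["plan"]}

```bash
mkdir -p pics; cat > h.py <<'E'
import numpy as np, cv2
from cell import manip, camera, get_calibration
from scipy.spatial.transform import Rotation as R
def snap(n,f):
    p,d=camera(n); cv2.imwrite(f'pics/{f}.png',p[:,:,::-1]); np.save(f'pics/{f}.npy',d); return p,d
def cal(n):
    c=get_calibration(n); A=np.array(c['attitude'],float)
    A=A if A.shape==(3,3) else (R.from_euler('xyz',A).as_matrix() if A.size==3 else R.from_quat(A).as_matrix())
    return c,A
def w(n,d,u,v):
    c,A=cal(n); z=d[int(v),int(u)]
    return A@np.array([(u-c['cx'])/c['fx']*z,(v-c['cy'])/c['fy']*z,z])+np.array(c['origin'])
def pix(n,P):
    c,A=cal(n); q=A.T@(np.array(P)-np.array(c['origin'])); return q[0]/q[2]*c['fx']+c['cx'],q[1]/q[2]*c['fy']+c['cy']
E
python3 - <<'E'
from h import *
for n in('scene','top'):
    print(get_calibration(n)); snap(n,n+'0')
print(manip.read_state())
E
```

```text
{'fx': 477.595308829011, 'fy': 477.595308829011, 'cx': 320.5862298885254, 'cy': 229.31848839293187, 'origin': array([1025.82322775,  818.33117661,  950.31869607]), 'attitude': array([-2.25663887, -0.00497571,  2.57364091])}
{'fx': 571.7090523620388, 'fy': 571.7090523620388, 'cx': 324.34516960129304, 'cy': 232.1776573341409, 'origin': array([ 192.5429554 ,    6.93697919, 1558.79812434]), 'attitude': array([-2.92848008, -0.00421997, -1.52777733])}
{'clock': 0.1, 'joints': array([-1.30256788e+00,  3.00396416e-01,  1.52150461e+00,  1.68864536e-05,
        1.32071156e+00, -6.65952120e-02]), 'qd': array([-0.00240699, -0.00116786, -0.00138333, -0.00038705, -0.00033624,
        0.00126906]), 'effort': array([ 8.89048224e-04, -5.32644868e+01, -3.53287804e+01,  7.09376461e-02,
        2.35220493e-02, -9.63606044e-05]), 'eef_pos': array([ 180.67356146, -519.23138379,  204.95965006]), 'eef_rot': array([-3.14057607e+00, -8.41928101e-05,  3.34819424e-01]), 'wrist_force': array([ 0.82802366, -0.33626156,  0.5906675 ]), 'moment': array([0.00564884, 0.01254419, 0.01502142]), 'finger_force': 0.0, 'finger_gap': 93.69755072470925}
```

View pics/scene0.png

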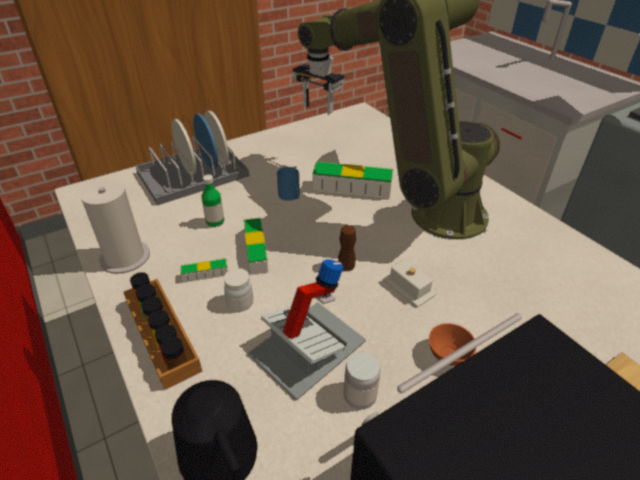

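View pics/top0.png

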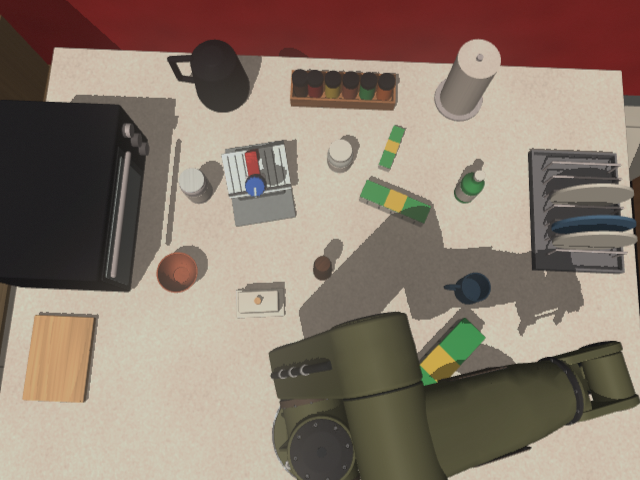

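The scene view shows the middle-sized mould at about (255,242) and the press at (305,345). In the top view the mould is at (395,201), the press at (258,185) with its knob at (255,186), the mill at (322,267) and a jar at (340,155). The large look-alike is at (452,352) and the small one at (392,147).

```bash
cat >> h.py <<'E'
def cloud(n,d):
    c,A=cal(n); v,u=np.mgrid[:480,:640]
    q=np.stack([(u-c['cx'])/c['fx']*d,(v-c['cy'])/c['fy']*d,d],-1)
    return q@A.T+np.array(c['origin'])
E
python3 - <<'E'
from h import *
for n in('top','scene'):
    p=cv2.imread(f'pics/{n}0.png'); d=np.load(f'pics/{n}0.npy'); W=cloud(n,d)
    hsv=cv2.cvtColor(p,cv2.COLOR_BGR2HSV)
    h,s,v=[hsv[...,i].astype(int) for i in range(3)]
    def roi(u0,u1,v0,v1):
        m=np.zeros((480,640),bool); m[v0:v1,u0:u1]=1; return m&(d>0)
    b=dict(top=(350,438,170,230),scene=(238,272,215,275))[n]
    m=roi(*b)&(h>18)&(h<85)&(s>120)&(v>60)
    P=W[m]; print(n,'lid z pct',np.percentile(P[:,2],[10,50,90]))
    P=P[abs(P[:,2]-56)<12]
    r=cv2.minAreaRect(P[:,:2].astype(np.float32)); print('lid',m.sum(),r)
    bx=cv2.boxPoints(r); print(bx.round(0).tolist())
    b=dict(top=(235,275,170,205),scene=(312,348,255,300))[n]
    m=roi(*b)&(h>100)&(h<130)&(s>120); P=W[m]; print('knob',m.sum(),P.mean(0),np.percentile(P,[2,98],axis=0).round(0).tolist())
    b=dict(top=(235,275,140,205),scene=(275,345,270,345))[n]
    m=roi(*b)&((h<8)|(h>172))&(s>150); P=W[m]; print('red',m.sum(),P.mean(0),np.percentile(P,[2,98],axis=0).round(0).tolist())
    # deck points: plane tilt 24
    b=dict(top=(215,300,135,230),scene=(245,365,290,395))[n]
    m=roi(*b)&(s<70); P=W[m]; Z=P[:,2]
    g=P[(Z>8)&(Z<35)]; 
    if len(g)>20:
        r=cv2.minAreaRect(g[:,:2].astype(np.float32)); print('base',len(g),r,np.median(g[:,2]))
    for nm,(u,v) in dict(top=dict(mill=(322,264),jar=(340,147),jar2=(193,180),butter=(258,300),soap=(475,180)),scene=dict())[n].items(): print(nm,w(n,d,u,v).round(0))
im=cv2.imread('pics/scene0.png')[210:400,235:375]; a=cv2.resize(im,None,fx=3.1,fy=3.1,interpolation=3)
im=cv2.imread('pics/top0.png')[130:235,205:305]; b=cv2.resize(im,None,fx=3.6,fy=3.6,interpolation=3)
H=max(a.shape[0],b.shape[0]); o=np.zeros((H,a.shape[1]+b.shape[1],3),np.uint8); o[:a.shape[0],:a.shape[1]]=a;o[:b.shape[0],a.shape[1]:]=b
print(o.shape);cv2.imwrite('pics/crop0.png',o)
E
```

```text
top lid z pct [51.2228232  55.54909067 60.61279698]
lid 325 ((613.8902587890625, -174.00436401367188), (48.944915771484375, 51.495033264160156), 68.525390625)
[[581.0, -187.0], [629.0, -206.0], [647.0, -161.0], [599.0, -142.0]]
knob 225 [588.74420449 187.98961502 227.64655005] [[571.0, 168.0, 219.0], [605.0, 208.0, 238.0]]
red 127 [661.2179674  206.41500808 206.10076536] [[633.0, 194.0, 193.0], [678.0, 217.0, 216.0]]
base 1603 ((665.5339965820312, 209.83013916015625), (223.21629333496094, 275.60223388671875), 89.87157440185547) 12.199718435057093
mill [418.  17. 140.]
jar [746. -18.  96.]
jar2 [631. 367. 112.]
butter [327. 178.  75.]
soap [ 648. -365.  160.]
scene lid z pct [51.26240051 53.78738357 56.35927996]
lid 740 ((617.544921875, -168.68113708496094), (186.85986328125, 52.171669006347656), 69.45358276367188)
[[560.0, -247.0], [609.0, -265.0], [675.0, -90.0], [626.0, -72.0]]
knob 439 [602.56946999 198.86736855 215.55343353] [[574.0, 173.0, 188.0], [622.0, 215.0, 234.0]]
red 1062 [683.29560534 216.12928517 167.65815259] [[613.0, 195.0, 107.0], [726.0, 231.0, 211.0]]
base 3046 ((680.3670654296875, 190.60333251953125), (274.2480773925781, 309.23590087890625), 52.00342559814453) 10.835478198866667
(589, 794, 3)
```

View pics/crop0.png

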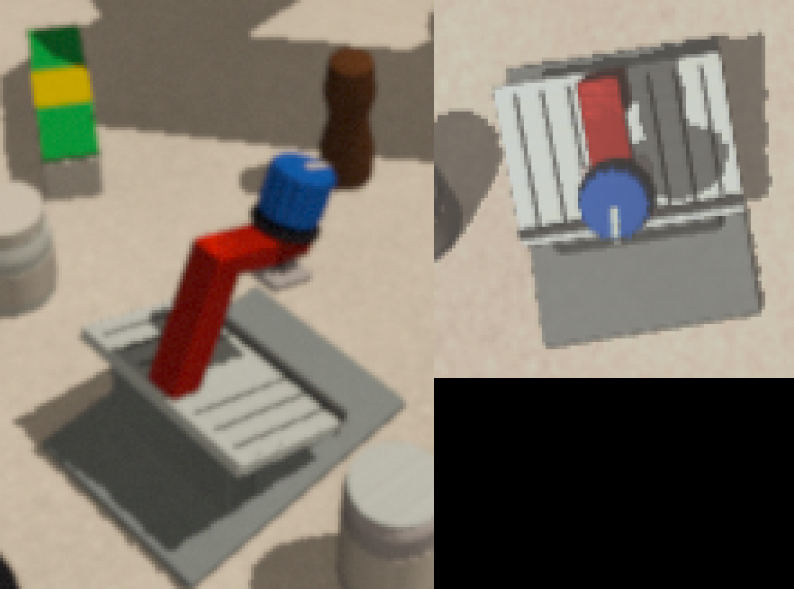

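The crop shows the deck, lip, red arm and knob clearly. The deck corners are near top-crop (496,89), (718,50), (747,208) and (523,243), and the knob top is at (614,200). I'll fit the press pose to these.

```bash
python3 - <<'E'
from h import *
from scipy.optimize import least_squares
T=lambda u,v:('top',205+(u-434)/3.6-.35,130+v/3.6-.35)
S=lambda u,v:('scene',235+u/3.1-.35,210+v/3.1-.35)
obs=[(82,86,0,T(496,89)),(82,-86,0,T(718,50)),(-40,-86,0,T(747,210)),(-40,86,0,T(523,243)),(82,15,122,T(579,80)),(82,-15,122,T(620,75)),(0,0,172,T(614,200)),
 (82,-86,0,S(84,328)),(82,86,0,S(240,466)),(-40,86,0,S(343,424)),(82,15,122,S(215,268)),(82,-15,122,S(195,242)),(0,0,172,S(304,172))]
def press(x,y,yaw): return R.from_euler('ZY',[yaw,-24],degrees=True).as_matrix(),np.array([x,y,70])
def f(p,cams=('top','scene')):
    M,o=press(*p); r=[]
    for x,y,z,(n,u,v) in obs:
        if n in cams: r+=list(np.array(pix(n,M@[x,y,z]+o))-[u,v])
    return np.array(r)
for c in (('top',),('scene',),('top','scene')):
    s=least_squares(f,[655,205,5],loss='soft_l1',args=(c,)); print(c,s.x.round(2)); 
print(f(s.x).reshape(-1,2).round(1).tolist())
E
```

```text
('top',) [656.26 200.87  11.85]
('scene',) [659.8  207.93  11.13]
('top', 'scene') [657.38 203.06  11.58]
[[-1.4, -1.8], [0.3, -0.4], [-0.7, -0.3], [-0.9, 0.0], [-1.4, -0.4], [-0.8, -0.8], [-0.6, 0.3], [-1.3, -1.4], [-0.3, -0.4], [2.0, -2.3], [1.4, -3.1], [-1.7, -2.3], [-0.2, -1.8]]
```

```bash
cat >> h.py <<'E'
def mould_T(x,y,yaw): return R.from_euler('Z',yaw,degrees=True).as_matrix(),np.array([x,y,0.])
def deck_T(x,y,yaw): return R.from_euler('ZY',[yaw,-24],degrees=True).as_matrix(),np.array([x,y,70.])
MOULD=mould_T(615.7,-171.4,-20.6); DECK=deck_T(658,204.4,11.5)
t=np.radians(20); TG=np.array([[0,np.cos(t),-np.sin(t)],[1,0,0],[0,-np.sin(t),-np.cos(t)]]).T  # columns x,y,z of the tool in the mould
def go(F,p,Rt):
    "shift (m) and rotvec (deg) from the present pose to tool pose (p mm, Rt) in frame F"
    s=manip.read_state(); R0=R.from_euler('xyz',s['eef_rot'])
    P=F[0]@np.array(p,float)+F[1]
    print('tcp',P.round(1),'shift',((P-s['eef_pos'])/1000).round(4),'turn',np.degrees((R.from_matrix(F[0]@Rt)*R0.inv()).as_rotvec()).round(2),'clock',s['clock'])
GR=np.array([0,52,35.])  # grasp point in the mould
tip=GR+TG[:,2]*19
E
python3 - <<'E'
from h import *
print(np.linalg.det(TG),tip)
go(MOULD,tip-TG[:,2]*130,TG); go(MOULD,tip,TG)
E
```

```text
1.0 [ 0.         45.50161728 17.14584021]
tcp [647.4 -87.2 139.3] shift [ 0.4667  0.432  -0.0657] turn [-14.47  14.74  49.7 ] clock 0.1
tcp [ 631.7 -128.8   17.1] shift [ 0.451   0.3904 -0.1878] turn [-14.47  14.74  49.7 ] clock 0.1
```

Emit:
jog_arm(
  plan=[0.04,0.03,0.02,0,0,4,0.08,0.07,0.03,-2,2,8,0.12,0.1,0.04,-4,4,14,0.16,0.14,0.04,-6,6,20,0.2,0.18,0.04,-8,8,26,0.24,0.22,0.04,-10,10,32,0.28,0.26,0.04,-12,12,38,0.32,0.3,0.03,-14.47,14.74,44,0.36,0.33,0.02,-14.47,14.74,49.7,0.4,0.37,0.01,-14.47,14.74,49.7,0.44,0.4,-0.01,-14.47,14.74,49.7,0.467,0.432,-0.04,-14.47,14.74,49.7,0.467,0.432,-0.066,-14.47,14.74,49.7,0.467,0.432,-0.066,-14.47,14.74,49.7,0.467,0.432,-0.066,-14.47,14.74,49.7,0.467,0.432,-0.066,-14.47,14.74,49.7,0.467,0.432,-0.066,-14.47,14.74,49.7,0.467,0.432,-0.066,-14.47,14.74,49.7],
  claw=0.094,
  force=60,
)

```text
clock: 1.9
eef_pos: [647.7, -88.4, 141.1]
eef_rot: [3.138, 0.349, 1.209]
wrist_force: [-0.5, 0.0, 0.8]
finger_gap: 93.8
finger_force: 0.0
```

```bash
python3 - <<'E'
from h import *
print(manip.read_state()['joints'])
go(MOULD,tip,TG); p,d=snap('scene','s1')
cv2.imwrite('pics/s1c.png',cv2.resize(cv2.imread('pics/s1.png')[130:330,170:400],None,fx=3,fy=3,interpolation=3))
E
```

```text
[-0.05621435  0.65733374  1.19003127 -0.33748759  1.40916615  0.3788124 ]
tcp [ 631.7 -128.8   17.1] shift [-0.0159 -0.0404 -0.124 ] turn [0.04 0.18 0.05] clock 1.9
```

View pics/s1c.png

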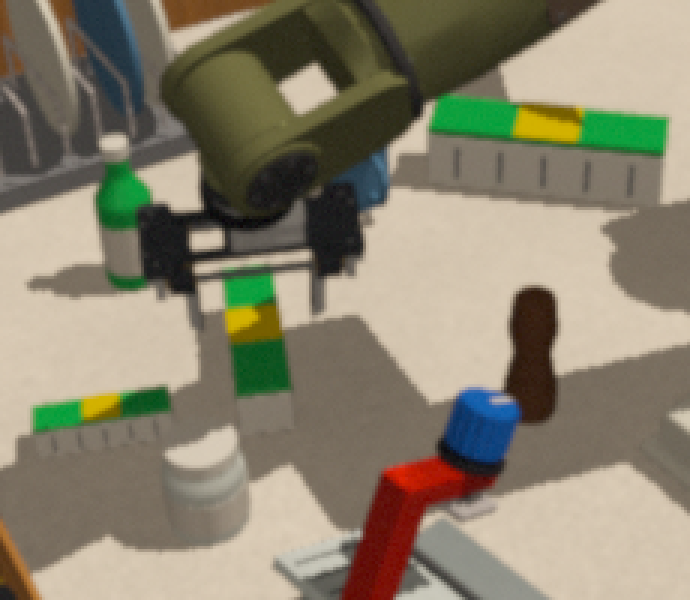

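The gripper is above the mould's near end, with its fingertips at crop (197,325) and (318,310) straddling the lid line. I'll check the camera bias against those tips.

```bash
python3 - <<'E'
from h import *
s=manip.read_state(); M=R.from_euler('xyz',s['eef_rot']).as_matrix()
for y in (-53,53):
    u,v=pix('scene',s['eef_pos']+M@[0,y,0]); print((u-170)*3,(v-130)*3)
print(w('scene',np.load('pics/s1.npy'),170+318/3,130+300/3), s['eef_pos'], s['eef_pos']+M@[0,-53,-3],s['eef_pos']+M@[0,53,-3])
E
```

```text
315.19211956348033 305.0726478529945
194.6216273573765 320.2915458491063
[603.80643878 -51.33421063 161.71295855] [647.64814713 -88.25592585 140.85992568] [598.40409085 -68.61186093 143.53081208] [ 697.59991613 -105.9762811   143.82805372]
```

Emit:
jog_arm(
  plan=[-0.004,-0.0101,-0.031,0,0,0,-0.008,-0.0202,-0.062,0,0,0,-0.012,-0.0303,-0.093,0,0,0,-0.014,-0.036,-0.11,0,0,0,-0.016,-0.0404,-0.123,0,0,0,-0.016,-0.0404,-0.123,0,0,0,-0.016,-0.0404,-0.123,0,0,0],
)

```text
clock: 2.65
eef_pos: [632.2, -127.9, 17.6]
eef_rot: [3.139, 0.349, 1.211]
wrist_force: [1.2, 0.4, 1.0]
finger_gap: 93.5
finger_force: 0.0
```

Emit:
jog_arm(
  plan=[0,0,0,0,0,0,0,0,0,0,0,0,0,0,0,0,0,0,0,0,0,0,0,0,0,0,0,0,0,0,0,0,0,0,0,0,0,0,0,0,0,0],
  claw=0.04,
  force=60,
)

```text
clock: 3.35
eef_pos: [631.9, -127.8, 16.5]
eef_rot: [3.14, 0.349, 1.211]
wrist_force: [1.0, 0.4, 1.3]
finger_gap: 51.5
finger_force: 60.0
```

Emit:
jog_arm(
  plan=[0,0,0.01,0,0,0,0,0,0.03,0,0,0,0,0,0.05,0,0,0,0,0,0.08,0,0,0,0,0,0.08,0,0,0,0,0,0.08,0,0,0],
)

```text
clock: 3.95
eef_pos: [631.6, -127.8, 96.2]
eef_rot: [3.14, 0.349, 1.211]
wrist_force: [-1.0, -0.4, -4.0]
finger_gap: 52.0
finger_force: 60.0
```

```bash
python3 - <<'E'
from h import *
p,d=snap('scene','s2')
cv2.imwrite('pics/s2c.png',cv2.resize(cv2.imread('pics/s2.png')[130:330,170:400],None,fx=3,fy=3,interpolation=3))
s=manip.read_state(); print(s['finger_gap'],s['finger_force'],s['wrist_force'],s['moment'])
E
```

```text
51.67197722246575 59.99777019023895 [-0.50566047 -0.72891047 -4.49612971] [ 0.48496044 -0.20905633  0.0144466 ]
```

View pics/s2c.png

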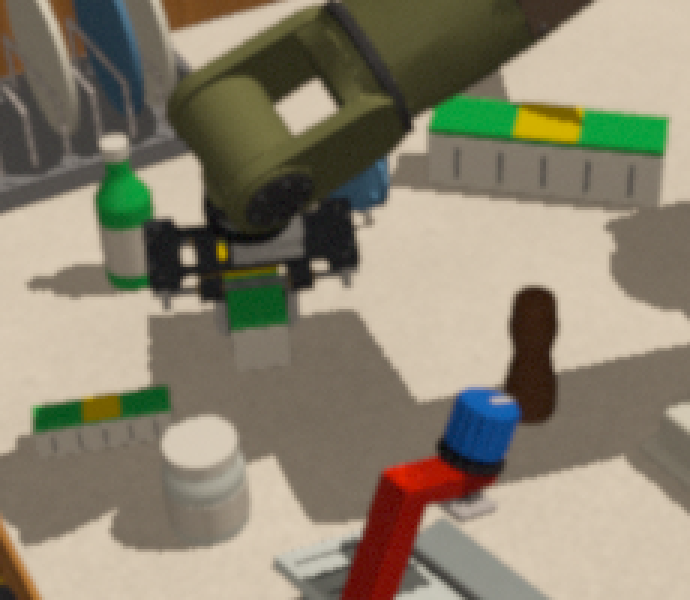

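The mould is held, its near lid end at about (257,305) in the crop. I'll check its tilt from depth and work out the next poses.

```bash
cat >> h.py <<'E'
def lid(n,f,u0,u1,v0,v1,hl=(20,85)):
    p=cv2.imread(f'pics/{f}.png'); d=np.load(f'pics/{f}.npy'); W=cloud(n,d); hsv=cv2.cvtColor(p,cv2.COLOR_BGR2HSV)
    m=np.zeros((480,640),bool); m[v0:v1,u0:u1]=1
    m&=(d>0)&(hsv[...,0]>hl[0])&(hsv[...,0]<hl[1])&(hsv[...,1]>120)&(hsv[...,2]>50); return W[m]
E
python3 - <<'E'
from h import *
s=manip.read_state(); M=R.from_euler('xyz',s['eef_rot']).as_matrix()
P=lid('scene','s2',170+226//3,170+290//3,130+280//3,130+330//3,(40,85))
A=np.c_[P-P.mean(0)]; 
# fit z along the mould's y
yy=(P[:,:2]-P.mean(0)[:2])@[.352,.936]; xx=(P[:,:2]-P.mean(0)[:2])@[.936,-.352]
k=np.linalg.lstsq(np.c_[xx,yy,np.ones(len(P))],P[:,2],rcond=None)[0]; print(len(P),k,P.mean(0),yy.min(),yy.max())
for q in ([-95,0,150],[-95,0,10],[0,0,10],[0,0,1]):
    go(DECK,np.array(q)+tip,TG)
E
```

```text
238 [1.47381470e-02 8.49276270e-02 1.34021134e+02] [ 639.47693676 -105.86285494  134.02113404] -42.57467057841435 44.19595707220242
tcp [497.3 218.1 184.1] shift [-0.1338  0.3459  0.0889] turn [ -1.92 -24.28  31.62] clock 4.0
tcp [553.1 229.5  56.2] shift [-0.078   0.3572 -0.039 ] turn [ -1.92 -24.28  31.62] clock 4.0
tcp [638.1 246.8  94.8] shift [ 7.000e-03  3.745e-01 -3.000e-04] turn [ -1.92 -24.28  31.62] clock 4.0
tcp [641.7 247.5  86.6] shift [ 0.0106  0.3752 -0.0085] turn [ -1.92 -24.28  31.62] clock 4.0
```

Emit:
jog_arm(
  plan=[0,0.01,0.04,0,0,0,-0.01,0.04,0.08,0,-3,4,-0.02,0.08,0.11,0,-6,8,-0.03,0.12,0.13,0,-9,12,-0.045,0.16,0.13,0,-12,16,-0.06,0.2,0.13,-0.5,-15,20,-0.08,0.24,0.13,-1,-18,24,-0.1,0.28,0.12,-1.5,-21,28,-0.12,0.32,0.1,-1.9,-24.3,31.6,-0.134,0.346,0.089,-1.9,-24.3,31.6,-0.134,0.346,0.089,-1.9,-24.3,31.6,-0.134,0.346,0.089,-1.9,-24.3,31.6,-0.134,0.346,0.089,-1.9,-24.3,31.6],
)

```text
clock: 5.3
eef_pos: [498.1, 217.4, 185.1]
eef_rot: [2.698, 0.317, 1.623]
wrist_force: [-0.4, -0.5, -4.0]
finger_gap: 51.6
finger_force: 60.0
```

```bash
python3 - <<'E'
from h import *
snap('scene','s3'); snap('top','t3')
a=cv2.imread('pics/s3.png')[180:380,235:435]; b=cv2.imread('pics/t3.png')[130:330,190:390]
cv2.imwrite('pics/c3.png',cv2.resize(np.hstack([a,b]),None,fx=2,fy=2,interpolation=3))
print(manip.read_state()['joints'].round(2),manip.read_state()['finger_gap'])
E
```

```text
[ 0.57  0.19  1.8  -0.59  0.97  0.74] 51.58075214739392
```

View pics/c3.png

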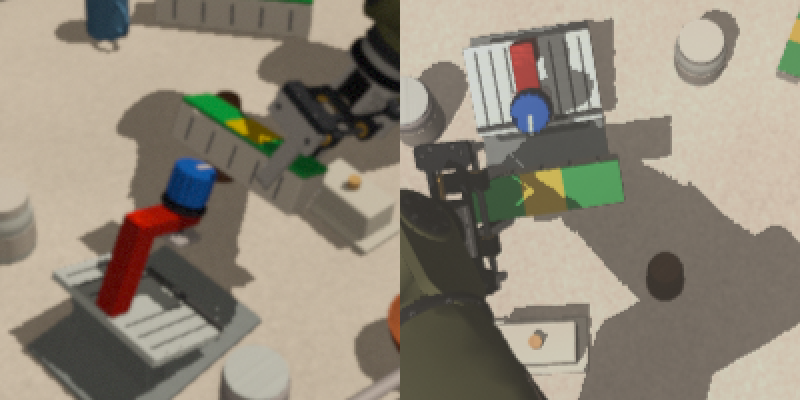

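The mould is in front of the press. Its lid is visible in the top view from (480,185) to (624,180), with the yellow band at (543,192). I'll measure how it sits in the hand.

```bash
python3 - <<'E'
from h import *
F=DECK
for n,f,b in (('top','t3',(232,310,200,245)),('scene','s3',(315,400,222,275))):
    for nm,hl in (('all',(18,85)),('yel',(18,35))):
        P=(lid(n,f,*b,hl)-F[1])@F[0]   # deck coordinates
        P=P[(P[:,2]>170)&(P[:,2]<240)]
        c=np.median(P,0); k=np.linalg.lstsq(np.c_[P[:,:2],np.ones(len(P))],P[:,2],rcond=None)[0]
        r=cv2.minAreaRect(P[:,:2].astype(np.float32))
        print(n,nm,len(P),'slopes',k.round(3),'pct',np.percentile(P,[1,99],axis=0).round(0).tolist(),r, 'z at y=0',k[2]+k[0]*-95)
s=manip.read_state(); print('tcp deck',F[0].T@(s['eef_pos']-F[1]), 'want',np.array([-95,0,150])+tip)
E
```

```text
top all 416 slopes [ 2.00000e-03 -2.00000e-03  2.07882e+02] pct [[-118.0, -29.0, 202.0], [-70.0, 19.0, 215.0]] ((-94.44667053222656, -5.042949676513672), (49.48466873168945, 49.9230842590332), 89.22901153564453) z at y=0 207.69592794869962
top yel 411 slopes [ 2.00000e-03 -5.00000e-03  2.07904e+02] pct [[-118.0, -29.0, 202.0], [-70.0, 19.0, 215.0]] ((-94.4456787109375, -4.873838424682617), (48.75883102416992, 49.95039749145508), 89.3420639038086) z at y=0 207.68679259213596
scene all 629 slopes [-2.60000e-02  1.00000e-03  2.03064e+02] pct [[-120.0, -94.0, 201.0], [-66.0, 91.0, 208.0]] ((-94.42684936523438, -2.0582656860351562), (58.37388229370117, 186.9708251953125), 0.12417289614677429) z at y=0 205.5709545769556
scene yel 188 slopes [7.00000e-03 9.00000e-03 2.06594e+02] pct [[-121.0, -31.0, 204.0], [-67.0, 20.0, 207.0]] ((-94.3275146484375, -4.990131378173828), (58.8806037902832, 53.130767822265625), 1.826651930809021) z at y=0 205.97302812562592
tcp deck [-93.71717116  44.44746657 168.13095415] want [-95.          45.50161728 167.14584021]
```

```bash
python3 - <<'E'
from h import *
for q in ([-95,4,10],[-45,4,10],[3,4,10],[3,4,2]):
    go(DECK,np.array(q)+tip,TG)
E
```

```text
tcp [552.3 233.4  56.2] shift [ 0.054   0.0162 -0.1293] turn [-0.05  0.11  0.09] clock 5.4
tcp [597.  242.5  76.5] shift [ 0.0988  0.0253 -0.109 ] turn [-0.05  0.11  0.09] clock 5.4
tcp [640.  251.3  96. ] shift [ 0.1418  0.034  -0.0895] turn [-0.05  0.11  0.09] clock 5.4
tcp [643.2 251.9  88.7] shift [ 0.145   0.0346 -0.0968] turn [-0.05  0.11  0.09] clock 5.4
```

Emit:
jog_arm(
  plan=[0.014,0.004,-0.032,0,0,0,0.027,0.008,-0.065,0,0,0,0.041,0.012,-0.098,0,0,0,0.054,0.016,-0.129,0,0,0,0.054,0.016,-0.129,0,0,0,0.069,0.019,-0.122,0,0,0,0.084,0.022,-0.115,0,0,0,0.099,0.025,-0.109,0,0,0,0.11,0.028,-0.104,0,0,0,0.12,0.03,-0.099,0,0,0,0.13,0.032,-0.094,0,0,0,0.142,0.034,-0.09,0,0,0,0.142,0.034,-0.09,0,0,0,0.142,0.034,-0.09,0,0,0],
)

```text
clock: 6.8
eef_pos: [639.5, 251.7, 96.3]
eef_rot: [2.696, 0.317, 1.623]
wrist_force: [0.5, 0.1, -4.2]
finger_gap: 51.7
finger_force: 60.0
```

```bash
python3 - <<'E'
from h import *
snap('scene','s4'); snap('top','t4')
a=cv2.imread('pics/s4.png')[230:380,235:385]; b=cv2.imread('pics/t4.png')[130:280,190:340]
cv2.imwrite('pics/c4.png',cv2.resize(np.hstack([a,b]),None,fx=2.6,fy=2.6,interpolation=3))
s=manip.read_state();print(s['wrist_force'],s['moment'])
go(DECK,np.array([3,4,0])+tip,TG)
E
```

```text
[ 0.62382419 -0.55554447 -3.28653526] [ 0.40783936  0.39769334 -0.0204935 ]
tcp [644.  252.1  86.9] shift [ 0.0048  0.0002 -0.0088] turn [-0.05  0.1   0.01] clock 6.9
```

View pics/c4.png

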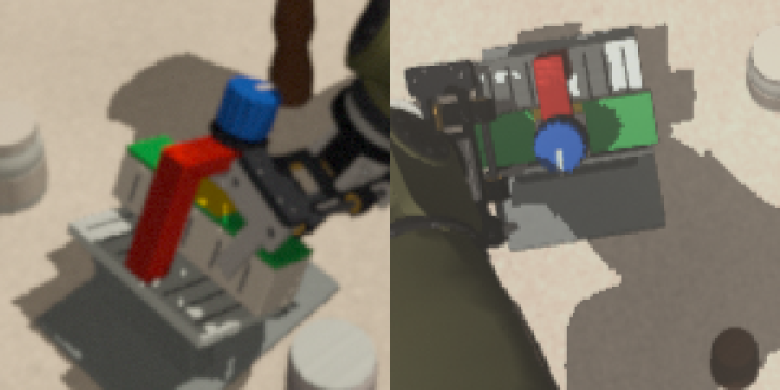

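The mould is under the foot just above the deck. In the top view its right end is near (652,120) and the lid sits under the red arm. Next I lower it.

Emit:
jog_arm(
  plan=[0.001,0,-0.002,0,0,0,0.002,0,-0.004,0,0,0,0.0025,0.0005,-0.006,0,0,0,0.003,0.0005,-0.007,0,0,0,0.003,0.0005,-0.007,0,0,0],
)

```text
clock: 7.4
eef_pos: [642.6, 252.6, 88.1]
eef_rot: [2.697, 0.317, 1.624]
wrist_force: [0.9, -0.9, -3.7]
finger_gap: 51.8
finger_force: 60.0
```

Emit:
jog_arm(
  plan=[0.0004,0,-0.001,0,0,0,0.0008,0,-0.002,0,0,0,0.0008,0,-0.002,0,0,0],
)

```text
clock: 7.7
eef_pos: [643.4, 252.7, 87.1]
eef_rot: [2.697, 0.317, 1.623]
wrist_force: [-6.8, -0.9, 4.4]
finger_gap: 51.5
finger_force: 60.0
```

Contact is on the deck. Next I slide it down towards the lip.

Emit:
jog_arm(
  plan=[-0.0014,-0.0002,-0.0002,0,0,0,-0.0027,-0.0005,-0.0008,0,0,0,-0.0027,-0.0005,-0.0008,0,0,0],
)

```text
clock: 8.0
eef_pos: [640.9, 252.3, 86.0]
eef_rot: [2.696, 0.317, 1.624]
wrist_force: [-1.3, -0.2, 2.3]
finger_gap: 51.6
finger_force: 60.0
```

Emit:
jog_arm(
  plan=[-0.0009,-0.0002,-0.0004,0,0,0,-0.0018,-0.0004,-0.0008,0,0,0,-0.0018,-0.0004,-0.0008,0,0,0],
)

```text
clock: 8.3
eef_pos: [639.4, 251.9, 85.3]
eef_rot: [2.696, 0.317, 1.625]
wrist_force: [1.9, 0.8, 2.0]
finger_gap: 52.0
finger_force: 60.0
```

Emit:
jog_arm(
  plan=[-0.0009,-0.0002,-0.0004,0,0,0,-0.0018,-0.0004,-0.0008,0,0,0,-0.0018,-0.0004,-0.0008,0,0,0],
)

```text
clock: 8.6
eef_pos: [638.9, 252.0, 85.3]
eef_rot: [2.692, 0.316, 1.625]
wrist_force: [14.0, 3.5, -0.5]
finger_gap: 51.5
finger_force: 60.1
```

Emit:
jog_arm(
  plan=[0,0,0,0,0,0,0,0,0,0,0,0,0,0,0,0,0,0,0,0,0,0,0,0,0,0,0,0,0,0],
  claw=0.078,
)

```text
clock: 9.1
eef_pos: [637.1, 251.3, 83.9]
eef_rot: [2.697, 0.317, 1.624]
wrist_force: [0.5, -0.5, -0.6]
finger_gap: 78.1
finger_force: 0.0
```

```bash
python3 - <<'E'
from h import *
go(DECK,np.array([-1,3.5,0])+tip-TG[:,2]*130,TG)
print(manip.read_state()['finger_gap'],manip.read_state()['wrist_force'])
E
```

```text
tcp [582.9 284.5 196.9] shift [-0.0541  0.0333  0.113 ] turn [-0.04  0.09  0.01] clock 9.1
78.06703721620876 [ 0.45871893 -0.53452483 -0.6469199 ]
```

Emit:
jog_arm(
  plan=[-0.009,0.006,0.019,0,0,0,-0.018,0.011,0.038,0,0,0,-0.036,0.022,0.076,0,0,0,-0.054,0.033,0.113,0,0,0,-0.08,0.04,0.15,0,0,0,-0.11,0.05,0.19,0,0,0,-0.15,0.06,0.21,0,0,0,-0.15,0.06,0.21,0,0,0,-0.15,0.06,0.21,0,0,0],
)

```text
clock: 10.0
eef_pos: [487.0, 311.7, 294.4]
eef_rot: [2.696, 0.317, 1.625]
wrist_force: [0.7, -0.9, -0.7]
finger_gap: 78.2
finger_force: 0.0
```

```bash
python3 - <<'E'
from h import *
snap('scene','s5'); snap('top','t5')
a=cv2.imread('pics/s5.png')[230:380,235:385]; b=cv2.imread('pics/t5.png')[130:280,190:340]
cv2.imwrite('pics/c5.png',cv2.resize(np.hstack([a,b]),None,fx=2.6,fy=2.6,interpolation=3))
for n,f,b in (('top','t5',(225,310,140,205)),('scene','s5',(265,365,275,350))):
    for nm,hl in (('grn',(40,85)),('yel',(18,35))):
        P=(lid(n,f,*b,hl)-DECK[1])@DECK[0]; P=P[abs(P[:,2]-56)<15]
        if len(P)>10:
            print(n,nm,len(P),np.percentile(P,[1,50,99],axis=0).round(1).tolist(),np.linalg.lstsq(np.c_[P[:,:2],np.ones(len(P))],P[:,2],rcond=None)[0].round(3))
E
```

```text
scene grn 496 [[-23.9, -87.6, 51.1], [5.5, 55.9, 55.3], [25.7, 96.9, 57.5]] [-1.8000e-02  5.0000e-03  5.4981e+01]
scene yel 232 [[-27.9, -24.1, 53.3], [-3.9, 5.5, 55.5], [24.6, 26.8, 57.8]] [-2.0000e-03 -1.0000e-03  5.5485e+01]
```

View pics/c5.png

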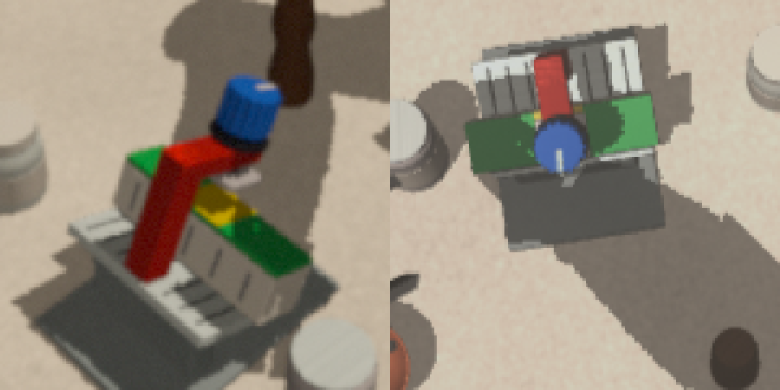

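The mould lies flat against the lip. In the top crop the lid ends are centred at (471,148) and (656,122), and in the scene crop the yellow band is at the foot. I'll check the centring against the top view and plan the knob pose.

```bash
cat >> h.py <<'E'
def tool_knob(a):  # tool pointing along -z of deck, its y axis at heading a (deg) in the deck plane
    a=np.radians(a); y=np.array([np.cos(a),np.sin(a),0]); z=np.array([0,0,-1.]); return np.c_[np.cross(y,z),y,z]
E
python3 - <<'E'
from h import *
D=deck_T(656.3,200.9,11.85)
for y in (-95,0,95): 
    u,v=pix('top',D[0]@[0,y,56]+D[1]); print(y,(u-190+.35)*2.6+390,(v-130+.35)*2.6)
s=manip.read_state(); print(s['joints'].round(3))
for a in (0,90,120): go(DECK,[0,0,230],tool_knob(a)); go(DECK,[0,0,142],tool_knob(a))
E
```

```text
-95 658.6569296840146 118.0512773937005
0 565.5406195662043 132.61585681979656
95 471.9682192130808 147.25177458016802
[ 0.734  0.22   1.507 -0.536  1.28   0.731]
tcp [566.3 185.7 280.1] shift [ 0.0787 -0.1252 -0.0129] turn [17.92  3.69  8.17] clock 10.1
tcp [601.4 192.9 199.7] shift [ 0.1138 -0.118  -0.0933] turn [17.92  3.69  8.17] clock 10.1
tcp [566.3 185.7 280.1] shift [ 0.0787 -0.1252 -0.0129] turn [-24.58  11.07  87.71] clock 10.1
tcp [601.4 192.9 199.7] shift [ 0.1138 -0.118  -0.0933] turn [-24.58  11.07  87.71] clock 10.1
tcp [566.3 185.7 280.1] shift [ 0.0787 -0.1252 -0.0129] turn [-40.66  13.13 113.24] clock 10.1
tcp [601.4 192.9 199.7] shift [ 0.1138 -0.118  -0.0933] turn [-40.66  13.13 113.24] clock 10.1
```

```bash
python3 - <<'E'
from h import *
go(DECK,[0,0,230],tool_knob(100))
E
```

```text
tcp [566.3 185.7 280.1] shift [ 0.0787 -0.1252 -0.0129] turn [-29.81  11.79  96.28] clock 10.1
```

Emit:
jog_arm(
  plan=[0.01,-0.01,0.03,-2.38,0.94,7.7,0.02,-0.025,0.04,-4.77,1.89,15.4,0.03,-0.04,0.04,-7.15,2.83,23.1,0.035,-0.055,0.04,-9.54,3.77,30.8,0.04,-0.065,0.04,-11.9,4.72,38.5,0.05,-0.075,0.04,-14.3,5.66,46.2,0.055,-0.085,0.03,-16.7,6.6,53.9,0.06,-0.095,0.03,-19.1,7.55,61.6,0.065,-0.105,0.02,-21.5,8.49,69.3,0.07,-0.115,0.01,-23.85,9.43,77,0.079,-0.125,0,-26.2,10.4,84.7,0.079,-0.125,-0.01,-28.6,11.3,92.4,0.079,-0.125,-0.013,-29.81,11.79,96.28,0.079,-0.125,-0.013,-29.81,11.79,96.28,0.079,-0.125,-0.013,-29.81,11.79,96.28,0.079,-0.125,-0.013,-29.81,11.79,96.28,0.079,-0.125,-0.013,-29.81,11.79,96.28],
  claw=0.094,
  force=30,
)

```text
clock: 11.8
eef_pos: [566.3, 186.4, 281.1]
eef_rot: [-3.066, 0.411, -2.752]
wrist_force: [0.1, -0.4, 1.3]
finger_gap: 93.8
finger_force: 0.0
```

```bash
python3 - <<'E'
from h import *
s=manip.read_state(); print(s['joints'].round(3),s['eef_pos'])
go(DECK,[0,0,230],tool_knob(100)); go(DECK,[0,0,138],tool_knob(100))
snap('scene','s6')
# knob axis again: blue pixels in both pictures (t5,s5) against a rendered knob silhouette
for n,f,b in (('top','t5',(235,285,165,205)),('scene','s5',(310,350,250,300))):
    p=cv2.cvtColor(cv2.imread(f'pics/{f}.png'),cv2.COLOR_BGR2HSV); m=np.zeros((480,640),bool); m[b[2]:b[3],b[0]:b[1]]=1
    m&=(p[...,0]>100)&(p[...,0]<130)&(p[...,1]>110); v,u=np.nonzero(m)
    a=np.linspace(0,6.28,60); c=np.vstack([np.c_[23*np.cos(a),23*np.sin(a),0*a+z] for z in (134,172)])
    q=np.array([pix(n,DECK[0]@k+DECK[1]) for k in c]); 
    print(n,'seen',np.percentile(u,[1,99]),np.percentile(v,[1,99]),'pred',q.min(0).round(1),q.max(0).round(1))
E
```

```text
[ 0.269  0.121  1.615 -0.032  0.989 -1.664] [566.25153786 186.39292529 281.14428179]
tcp [566.3 185.7 280.1] shift [ 0.0001 -0.0006 -0.001 ] turn [-0.07 -0.07  0.05] clock 11.8
tcp [603.  193.2 196.1] shift [ 0.0367  0.0068 -0.0851] turn [-0.07 -0.07  0.05] clock 11.8
top seen [246. 263.] [177.53 195.  ] pred [243.9 174.2] [263.6 194.7]
scene seen [319. 342.] [259.67 284.  ] pred [317.6 258.5] [342.6 284.2]
```

Emit:
jog_arm(
  plan=[0.009,0.001,-0.021,0,0,0,0.018,0.003,-0.042,0,0,0,0.027,0.004,-0.063,0,0,0,0.036,0.006,-0.084,0,0,0,0.036,0.006,-0.084,0,0,0,0.036,0.006,-0.084,0,0,0],
)

```text
clock: 12.45
eef_pos: [602.1, 192.5, 197.6]
eef_rot: [-3.066, 0.411, -2.751]
wrist_force: [0.1, 0.1, 0.0]
finger_gap: 94.0
finger_force: 0.0
```

Emit:
jog_arm(
  plan=[0,0,0,0,0,0,0,0,0,0,0,0,0,0,0,0,0,0,0,0,0,0,0,0,0,0,0,0,0,0,0,0,0,0,0,0],
  claw=0.03,
  force=30,
)

```text
clock: 13.05
eef_pos: [602.2, 192.3, 197.1]
eef_rot: [-3.066, 0.411, -2.751]
wrist_force: [0.5, 0.5, -0.8]
finger_gap: 48.9
finger_force: 0.0
```

```bash
python3 - <<'E'
from h import *
s=manip.read_state(); print(s['joints'].round(3),DECK[0].T@(s['eef_pos']-DECK[1]),s['finger_gap'],s['finger_force'])
print(DECK[0].T@s['wrist_force'],DECK[0].T@s['moment'],'deck z',DECK[0][:,2])
E
```

```text
[ 0.261  0.269  1.637 -0.032  0.819 -1.668] [ -0.46064421  -0.71072254 139.35176675] 48.93002722333248 0.0
[ 0.17500329  0.43354891 -1.00015214] [ 0.02648127  0.06731439 -0.05297851] deck z [-0.39857128 -0.08109024  0.91354546]
```

Emit:
jog_arm(
  plan=[0,0,0,0,0,0,0,0,0,0,0,0,0,0,0,0,0,0],
)

```text
clock: 13.35
eef_pos: [602.6, 191.3, 197.4]
eef_rot: [-3.064, 0.411, -2.751]
wrist_force: [1.4, -7.8, 2.3]
finger_gap: 45.1
finger_force: 30.0
```

```bash
cat > st.py <<'E'
from h import *
f=[];m=[]
s=manip.read_state(); M=DECK[0].T@R.from_euler('xyz',s['eef_rot']).as_matrix()
print('F',(DECK[0].T@s['wrist_force']).round(1),'M',(DECK[0].T@s['moment']).round(3),'pos',(DECK[0].T@(s['eef_pos']-DECK[1])).round(1),'head',np.degrees(np.arctan2(M[1,1],M[0,1])).round(1),'j6',s['joints'][5].round(3),'eff6',s['effort'][5].round(3),'gap',s['finger_gap'].round(1) ,s['finger_force'].round(1),s['clock'])
E
python3 st.py
```

```text
Traceback (most recent call last):
  File "st.py", line 4, in <module>
    print('F',(DECK[0].T@s['wrist_force']).round(1),'M',(DECK[0].T@s['moment']).round(3),'pos',(DECK[0].T@(s['eef_pos']-DECK[1])).round(1),'head',np.degrees(np.arctan2(M[1,1],M[0,1])).round(1),'j6',s['joints'][5].round(3),'eff6',s['effort'][5].round(3),'gap',s['finger_gap'].round(1) ,s['finger_force'].round(1),s['clock'])
                                                                                                                                                                                                                                                                   ^^^^^^^^^^^^^^^^^^^^^
AttributeError: 'float' object has no attribute 'round'
```

Emit:
jog_arm(
  plan=[0,-0.001,0,0,0,0,0,-0.0015,0,0,0,0,0,-0.0015,0,3.19,0.65,-7.31,0,-0.0015,0,6.38,1.3,-14.62,0,-0.0015,0,9.57,1.95,-21.93,0,-0.0015,0,12.75,2.6,-29.23,0,-0.0015,0,15.94,3.24,-36.54,0,-0.0015,0,15.94,3.24,-36.54],
)

```text
clock: 14.15
eef_pos: [602.6, 190.2, 197.3]
eef_rot: [2.92, 0.359, 2.773]
wrist_force: [2.9, -5.7, 1.5]
finger_gap: 45.8
finger_force: 30.0
```

```bash
sed -i "s/s\['finger_gap'\].round(1) ,s\['finger_force'\].round(1)/s['finger_gap'],s['finger_force']/" st.py; python3 st.py
```

```text
F [ 2.1 -6.1  0.6] M [-1.087 -0.352 -0.168] pos [ -0.4  -2.9 139.6] head 59.7 j6 -0.969 eff6 2.212 gap 45.79091066962339 29.975633919239044 14.15
```

Emit:
jog_arm(
  plan=[0.0005,-0.0015,0,0,0,0,0.0005,-0.002,0,3.19,0.65,-7.31,0.0005,-0.002,0,6.38,1.3,-14.62,0.0005,-0.002,0,9.57,1.95,-21.93,0.0005,-0.002,0,12.75,2.6,-29.23,0.0005,-0.002,0,15.94,3.24,-36.54,0.0005,-0.002,0,19.13,3.89,-43.85,0.0005,-0.002,0,19.13,3.89,-43.85],
)

```text
clock: 14.95
eef_pos: [602.2, 188.9, 196.9]
eef_rot: [2.73, 0.081, 1.959]
wrist_force: [-5.5, -1.5, 3.2]
finger_gap: 45.5
finger_force: 30.0
```

```bash
python3 st.py; python3 - <<'E'
from h import *
snap('scene','s7'); snap('top','t7')
a=cv2.imread('pics/s7.png')[230:350,265:385]; b=cv2.imread('pics/t7.png')[135:255,200:320]
cv2.imwrite('pics/c7.png',cv2.resize(np.hstack([a,b]),None,fx=3.3,fy=3.3,interpolation=3))
E
```

```text
F [-3.9 -0.3  5.2] M [ 0.039  0.638 -0.095] pos [ -1.2  -4.  139.5] head 11.7 j6 -0.136 eff6 2.232 gap 45.495479104036306 29.984374344348907 14.95
```

View pics/c7.png

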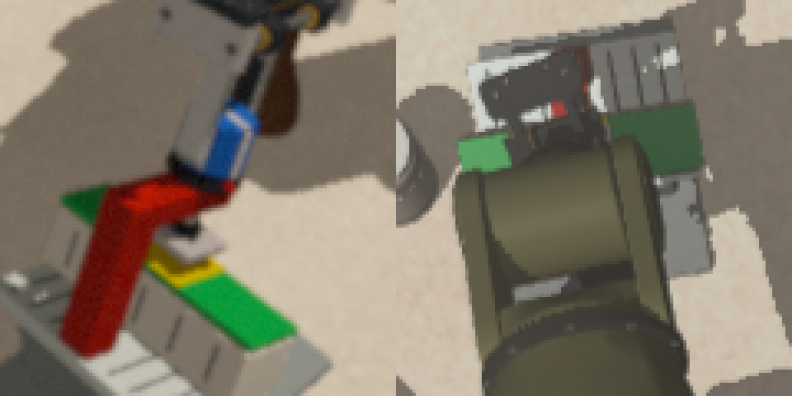

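The foot has come down part of the way; its lowest corner in the scene crop is near (190,266), with the yellow band just below it. I'll estimate its height.

```bash
python3 - <<'E'
from h import *
D=deck_T(659.8,207.93,11.13)
for z in (56,60,65,70,75):
    print(z,[tuple(((np.array(pix('scene',D[0]@[x,y,z]+D[1]))-[264.65,229.65])*3.3).round()) for x,y in ((22,25),(22,-25),(-22,25))])
E
python3 -c "
import cv2;a=cv2.imread('pics/s7.png')[280:330,295:355];cv2.imwrite('pics/c8.png',cv2.resize(a,None,fx=10,fy=10,interpolation=3))"
```

```text
56 [(np.float64(178.0), np.float64(289.0)), (np.float64(128.0), np.float64(248.0)), (np.float64(220.0), np.float64(275.0))]
60 [(np.float64(179.0), np.float64(284.0)), (np.float64(129.0), np.float64(243.0)), (np.float64(222.0), np.float64(270.0))]
65 [(np.float64(182.0), np.float64(278.0)), (np.float64(131.0), np.float64(237.0)), (np.float64(224.0), np.float64(264.0))]
70 [(np.float64(184.0), np.float64(272.0)), (np.float64(134.0), np.float64(231.0)), (np.float64(226.0), np.float64(258.0))]
75 [(np.float64(186.0), np.float64(265.0)), (np.float64(136.0), np.float64(225.0)), (np.float64(228.0), np.float64(252.0))]
```

View pics/c8.png

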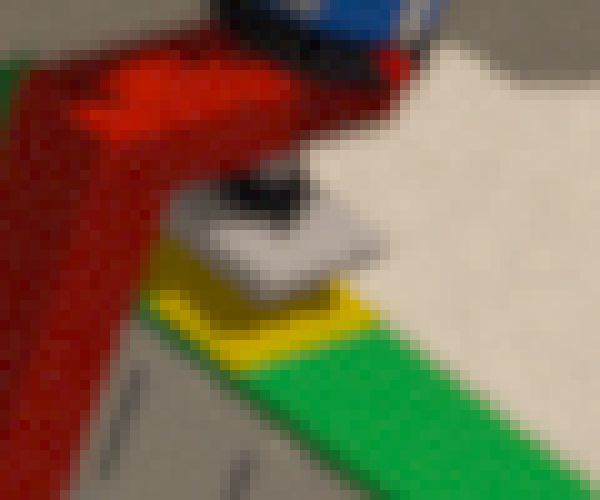

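The foot underside is at about z = 73 mm (corner at (265,305)). Stripe and red tab still stand at the same angle, so there is no slip. I continue turning.

Emit:
jog_arm(
  plan=[-0.001,0,0.0005,0,0,0,-0.001,0,0.0005,3.19,0.65,-7.31,-0.001,0,0.0005,6.38,1.3,-14.62,-0.001,0,0.0005,9.57,1.95,-21.93,-0.001,0,0.0005,12.75,2.6,-29.23,-0.001,0,0.0005,15.94,3.24,-36.54,-0.001,0,0.0005,19.13,3.89,-43.85,-0.001,0,0.0005,19.13,3.89,-43.85],
)

```text
clock: 15.85
eef_pos: [600.8, 188.8, 196.5]
eef_rot: [2.798, -0.242, 1.183]
wrist_force: [-4.9, -1.2, -3.2]
finger_gap: 45.8
finger_force: 30.0
```

```bash
cat > foot.py <<'E'
import sys; from h import *
f=sys.argv[1]; snap('scene',f)
p=cv2.imread(f'pics/{f}.png')[280:330,295:355]; cv2.imwrite(f'pics/{f}z.png',cv2.resize(p,None,fx=10,fy=10,interpolation=3))
# height of the steel foot above the deck from depth: grey, unsaturated points under the arm
d=np.load(f'pics/{f}.npy'); P=(cloud('scene',d)-DECK[1])@DECK[0]; s=cv2.cvtColor(cv2.imread(f'pics/{f}.png'),cv2.COLOR_BGR2HSV)[...,1]
m=(s<60)&(abs(P[...,0])<24)&(P[...,1]>3)&(P[...,1]<32)&(P[...,2]>58)&(P[...,2]<96); print('foot top',m.sum(),np.percentile(P[m][:,2],[10,50,75,90]) if m.sum() else '')
E
python3 st.py; python3 foot.py s8; python3 - <<'E'
from h import *
for f in('s5','s7'):
    d=np.load(f'pics/{f}.npy'); P=(cloud('scene',d)-DECK[1])@DECK[0]; s=cv2.cvtColor(cv2.imread(f'pics/{f}.png'),cv2.COLOR_BGR2HSV)[...,1]
    m=(s<60)&(abs(P[...,0])<24)&(P[...,1]>3)&(P[...,1]<32)&(P[...,2]>58)&(P[...,2]<96); print(f,m.sum(),np.percentile(P[m][:,2],[10,50,75,90]))
E
```

```text
F [-5.9 -0.2 -0.9] M [ 0.131  1.146 -0.181] pos [ -2.6  -3.9 139.6] head -36.1 j6 0.702 eff6 2.547 gap 45.83826068643044 29.99282419681549 15.85
foot top 137 [66.49557919 68.6867     69.96220399 78.58941903]
s5 103 [88.61849537 91.59204551 92.40548148 93.0134715 ]
s7 137 [74.10293868 76.8454064  77.73804483 83.47511981]
```

Emit:
jog_arm(
  plan=[-0.001,0,0,3.19,0.65,-7.31,-0.001,0,0,6.38,1.3,-14.62,-0.001,0,0,9.57,1.95,-21.93,-0.001,0,0,9.57,1.95,-21.93,-0.001,0,0,9.57,1.95,-21.93],
)

```text
clock: 16.4
eef_pos: [600.2, 189.1, 196.4]
eef_rot: [2.921, -0.358, 0.771]
wrist_force: [1.5, 4.5, -11.0]
finger_gap: 45.4
finger_force: 30.0
```

```bash
python3 st.py; python3 foot.py s9; python3 st.py
```

```text
F [ -2.4   4.2 -11. ] M [ 0.87   0.61  -0.155] pos [ -3.1  -3.5 139.8] head -59.6 j6 1.114 eff6 0.248 gap 45.39189292171697 29.98007208108902 16.4
foot top 135 [62.87646509 64.58206792 66.48626308 77.24882679]
F [ -2.5   4.2 -11.6] M [ 0.998  0.64  -0.06 ] pos [ -3.1  -3.5 139.8] head -59.7 j6 1.115 eff6 -0.213 gap 45.74687439564518 29.979012608528137 16.45
```

Emit:
jog_arm(
  plan=[0,0,0,1.2,0.24,-2.74,0,0,0,1.2,0.24,-2.74],
)

```text
clock: 16.65
eef_pos: [600.1, 189.1, 196.4]
eef_rot: [2.941, -0.37, 0.712]
wrist_force: [1.0, 5.3, -12.3]
finger_gap: 45.3
finger_force: 30.0
```

```bash
python3 st.py
```

```text
F [ -3.2   5.  -12.1] M [ 1.107  0.655 -0.103] pos [ -3.2  -3.4 139.8] head -62.8 j6 1.17 eff6 0.66 gap 45.29025471116809 29.97981458902359 16.65
```

Emit:
jog_arm(
  plan=[0,0,0,1.2,0.24,-2.74,0,0,0,1.2,0.24,-2.74],
)

```text
clock: 16.85
eef_pos: [600.1, 189.2, 196.4]
eef_rot: [2.962, -0.38, 0.657]
wrist_force: [0.3, 6.6, -12.4]
finger_gap: 45.6
finger_force: 30.0
```

```bash
python3 st.py
```

```text
F [ -3.5   6.4 -12. ] M [ 1.216  0.78  -0.122] pos [ -3.2  -3.3 139.8] head -65.8 j6 1.222 eff6 0.676 gap 45.63634406616351 29.980396628379822 16.85
```

Emit:
jog_arm(
  plan=[0,0,0,1.2,0.24,-2.74,0,0,0,1.2,0.24,-2.74],
)

```text
clock: 17.05
eef_pos: [600.0, 189.2, 196.4]
eef_rot: [2.983, -0.388, 0.602]
wrist_force: [0.4, 6.7, -11.7]
finger_gap: 45.6
finger_force: 30.0
```

```bash
python3 st.py; python3 foot.py s10
```

```text
F [ -3.1   6.5 -11.4] M [ 1.286  0.71  -0.12 ] pos [ -3.2  -3.3 139.8] head -68.8 j6 1.274 eff6 0.696 gap 45.556840097248184 29.980968832969666 17.05
foot top 134 [61.84114029 63.74551274 66.65785953 76.0725559 ]
```

Emit:
jog_arm(
  plan=[0.0002,0.0005,-0.0005,0,0,0,0.0004,0.001,-0.001,0,0,0,0.0004,0.001,-0.001,2,0.4,-4.57,0.0004,0.001,-0.001,2,0.4,-4.57],
)

```text
clock: 17.5
eef_pos: [600.2, 189.6, 196.3]
eef_rot: [3.018, -0.401, 0.506]
wrist_force: [-10.7, -0.3, -1.9]
finger_gap: 45.5
finger_force: 30.0
```

```bash
python3 st.py
```

```text
F [-10.4   1.8   2.6] M [ 0.33   2.19  -0.097] pos [ -3.1  -3.  139.6] head -73.9 j6 1.366 eff6 1.222 gap 45.477416919876596 29.998611509799957 17.5
```

Emit:
jog_arm(
  plan=[0,0,0,2,0.4,-4.57,0,0,0,2,0.4,-4.57],
)

```text
clock: 17.7
eef_pos: [600.2, 189.7, 196.3]
eef_rot: [3.056, -0.41, 0.411]
wrist_force: [-10.5, 0.5, -2.0]
finger_gap: 45.5
finger_force: 30.0
```

```bash
python3 st.py;  python3 foot.py s11
```

```text
F [-10.1   2.6   2.3] M [ 0.499  2.174 -0.033] pos [ -3.1  -2.9 139.6] head -79.0 j6 1.454 eff6 1.258 gap 45.47356623192521 29.99871701002121 17.7
foot top 140 [61.38037858 63.60836427 66.28698059 79.81064483]
```

Emit:
jog_arm(
  plan=[0,0,0,2,0.4,-4.57,0,0,0,2,0.4,-4.57],
)

```text
clock: 17.95
eef_pos: [600.1, 189.8, 196.3]
eef_rot: [3.094, -0.416, 0.316]
wrist_force: [-11.0, 0.8, -1.4]
finger_gap: 45.4
finger_force: 30.0
```

```bash
python3 st.py;  python3 foot.py s12; python3 - <<'E'
from h import *
o=[cv2.resize(cv2.imread(f'pics/{f}.png')[260:325,305:355],None,fx=5,fy=5,interpolation=3) for f in('s9','s11','s12')]
cv2.imwrite('pics/c12.png',np.hstack(o))
E
```

```text
F [-10.3   2.9   3. ] M [ 0.689  2.149 -0.006] pos [ -3.1  -2.8 139.6] head -84.0 j6 1.541 eff6 1.265 gap 45.44923549319722 29.99867856502533 17.95
foot top 139 [61.39828892 63.68646279 67.3976303  77.28996973]
```

View pics/c12.png

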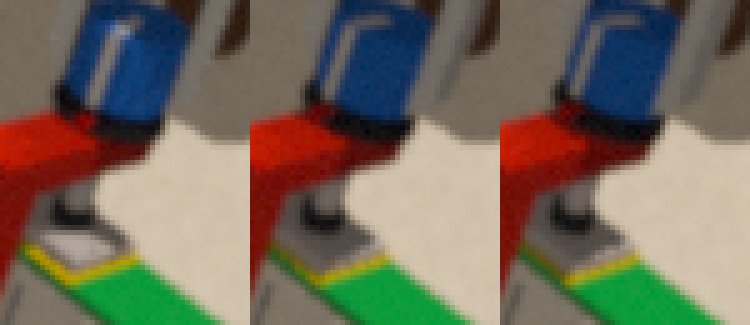

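I have now viewed 11 pictures, one over the limit of 10, so the rest is done with numbers only. The last one shows the foot resting on the lid at about (570,250). Stripe and red tab are still close together at (583,95) and (568,112). I'll measure the slip from depth and colour.

```bash
cat > slip.py <<'E'
import sys; from h import *
if len(sys.argv)>2: snap('scene',sys.argv[1])
for f in sys.argv[1:2] if len(sys.argv)>2 else ['s7','s8','s9','s10','s11','s12']:
    d=np.load(f'pics/{f}.npy'); P=(cloud('scene',d)-DECK[1])@DECK[0]-[-1.5,-1,0]; hsv=cv2.cvtColor(cv2.imread(f'pics/{f}.png'),cv2.COLOR_BGR2HSV).astype(int)
    h,s,v=hsv[...,0],hsv[...,1],hsv[...,2]; r=np.hypot(P[...,0],P[...,1]); a=np.degrees(np.arctan2(P[...,1],P[...,0]))
    tab=((h<8)|(h>172))&(s>140)&(v>40)&(P[...,2]>125)&(P[...,2]<138)&(r>20)&(r<38)
    st=(s<110)&(v>70)&(r>16)&(r<29)&(P[...,2]>136)&(P[...,2]<166)&(a>-20)&(a<120)
    print(f,'tab',tab.sum(),a[tab].mean().round(1),'stripe',st.sum(),np.median(a[st]).round(1))
E
python3 slip.py
```

```text
s7 tab 18 73.6 stripe 71 80.4
s8 tab 24 35.0 stripe 54 37.4
s9 tab 18 16.9 stripe 77 19.4
s10 tab 18 10.0 stripe 72 9.6
s11 tab 20 19.1 stripe 65 0.3
s12 tab 21 13.8 stripe 60 -2.9
```

```bash
python3 - <<'E'
from h import *
for a in (20,10,0,-10): print(a,[tuple(np.round(pix('scene',DECK[0]@[r*np.cos(np.radians(a))-1.5,r*np.sin(np.radians(a))-1,z]+DECK[1]),1)) for r,z in ((28,126),(23,136),(23,170))])
for f in ('s9','s10','s11','s12'):
    p=cv2.imread(f'pics/{f}.png').astype(int); print(f); print((p[...,2]-p[...,1])[276:288,314:330])
E
```

```text
20 [(np.float64(321.8), np.float64(285.5)), (np.float64(324.0), np.float64(280.9)), (np.float64(328.7), np.float64(267.5))]
10 [(np.float64(319.9), np.float64(284.5)), (np.float64(322.4), np.float64(280.0)), (np.float64(327.1), np.float64(266.7))]
0 [(np.float64(318.2), np.float64(283.3)), (np.float64(321.1), np.float64(279.1)), (np.float64(325.7), np.float64(265.8))]
-10 [(np.float64(316.8), np.float64(282.2)), (np.float64(319.9), np.float64(278.1)), (np.float64(324.6), np.float64(264.9))]
s9
[[ 11   9   9   3 -21 -33 -34 -39 -19  -3   6   6  -7 -27 -45 -45]
 [ 10   9   7   0 -17 -25 -34 -33 -11   3   7   1 -16 -32 -49 -45]
 [ 10   8   3  -1   0 -18 -33 -26  -8   5   8  -4 -22 -35 -48 -55]
 [ 10   7   3   7  -1  -3 -19 -15  -4   7   6  -6 -30 -41 -46 -45]
 [ 13  10   6   6   2   3  -1  -2   3   7   2 -13 -35 -42 -47 -47]
 [ 29  25  17   9   5   4   9   8   9   8  -3 -20 -34 -38 -47 -49]
 [ 74  75  59  33   8  19  49  48  56  26  10 -11 -27 -35 -38 -46]
 [128 128 105  70  43  42  86  97 107  72  34  11 -11 -15 -19 -29]
 [143 141 140 115  92  72 106 130 130  94  42   6   2   8  -5  -4
[... 1930 characters left out ...]
 -33 -38 -32 -43 -35 -42 -38]
 [ 11   8   4   2   3   4   4  -9 -29 -37 -42 -40 -36 -38 -46 -39]
 [ 10   7   3   7   8   8   6 -10 -24 -35 -37 -43 -42 -37 -38 -35]
 [ 12   9  13  33  41  33  25   8 -13 -28 -38 -40 -34 -38 -35 -33]
 [ 17  16  38  63  80  73  60  36   4 -16 -28 -34 -31 -37 -35 -43]
 [ 45  45  63  86  77  75  52  32  11  -5  -8 -15 -27 -30 -41 -35]
 [ 98  81  76  81  85  44  25  21   6   4   0  -5 -11 -15 -15 -20]
 [133 112  89  83  66  36  20   8   1  -1   4  -5  -5   4  -7 -12]
 [147 133 114 103  82  62  36  31  11   7  -3   7  -1  -1  -2   0]
 [145 146 140 133 113  83  69  60  42  33  19   8  10   2  -2  -1]
 [146 149 149 153 142 121 112  97  78  50  47  40  34  19  14   9]]
```

Tab pixels still track the stripe through s12 (centroid column 321.6→318.0), so there is no clear slip yet. I go on in small steps.

Emit:
jog_arm(
  plan=[-0.0005,0,0,2,0.4,-4.57,-0.001,0,0,3.19,0.65,-7.31,-0.001,0,0,3.19,0.65,-7.31],
)

```text
clock: 18.3
eef_pos: [599.8, 189.9, 196.3]
eef_rot: [-3.128, -0.42, 0.165]
wrist_force: [-2.9, 4.4, -7.8]
finger_gap: 45.5
finger_force: 30.0
```

```bash
cat > tab.py <<'E'
import sys; from h import *
for f in sys.argv[1:]:
    p=cv2.imread(f'pics/{f}.png').astype(int); q=(p[...,2]-p[...,1])[279:283,314:326].clip(10)-10
    b=((p[...,2]+p[...,1]-p[...,0]))[268:280,318:334]; b=(b-60).clip(0)
    print(f,'tab col',((q*np.arange(314,326)).sum()/q.sum()).round(2)); print(q)
E
python3 st.py; python3 foot.py s13; python3 slip.py s13; python3 tab.py s11 s12 s13
```

```text
F [-5.   4.9 -6.3] M [ 0.842  0.964 -0.036] pos [ -3.3  -2.6 139.7] head -91.9 j6 1.68 eff6 1.005 gap 45.489094765322044 29.987230002880096 18.3
foot top 139 [61.5718756  63.62056478 65.5548463  77.79391883]
s7 tab 18 73.6 stripe 71 80.4
s8 tab 24 35.0 stripe 54 37.4
s9 tab 18 16.9 stripe 77 19.4
s10 tab 18 10.0 stripe 72 9.6
s11 tab 20 19.1 stripe 65 0.3
s12 tab 21 13.8 stripe 60 -2.9
s11 tab col 318.14
[[ 0  0  0  0  0  0  0  0  0  0  0  0]
 [ 0  0  2  8 22 17 11  0  0  0  0  0]
 [ 8  8 14 41 55 54 50 33  4  0  0  0]
 [37 37 50 65 79 64 57 37 17  0  0  0]]
s12 tab col 317.87
[[ 0  0  0  0  0  0  0  0  0  0  0  0]
 [ 2  0  3 23 31 23 15  0  0  0  0  0]
 [ 7  6 28 53 70 63 50 26  0  0  0  0]
 [35 35 53 76 67 65 42 22  1  0  0  0]]
s13 tab col 317.99
[[ 0  0  0  0  0  0  0  0  0  0  0  0]
 [ 1  0  6 22 28 31 24  0  0  0  0  0]
 [ 6 10 23 60 63 60 47 21  0  0  0  0]
 [20 31 50 73 76 57 38 28  5  0  0  0]]
```

The tab has stood still since s12 while the knob went on 8°, so the clutch has just slipped. One small confirming step, then I release.

Emit:
jog_arm(
  plan=[0,0,0,1.2,0.24,-2.74,0,0,0,2,0.4,-4.57,0,0,0,2,0.4,-4.57],
)

```text
clock: 18.65
eef_pos: [599.8, 190.1, 196.3]
eef_rot: [-3.089, -0.417, 0.069]
wrist_force: [-2.3, 3.8, -8.1]
finger_gap: 45.6
finger_force: 30.0
```

```bash
python3 st.py; python3 slip.py s14 x; python3 tab.py s14; python3 slip.py s13 2>/dev/null | tail -0; python3 - <<'E'
from h import *
s=manip.read_state(); d=DECK[0][:,2]; print('100mm along deck z',d*.1)
E
```

```text
F [-4.7  4.2 -6.8] M [ 1.082  1.002 -0.014] pos [ -3.3  -2.5 139.7] head -96.9 j6 1.768 eff6 0.61 gap 45.63629099542825 29.987476766109467 18.65
s14 tab 14 3.3 stripe 34 66.6
s14 tab col 317.99
[[ 0  0  0  1  0  0  0  0  0  0  0  0]
 [ 2  0  6 29 33 35 23  0  0  0  0  0]
 [ 6  8 27 58 70 63 51 20  0  0  0  0]
 [22 30 51 73 78 62 43 27  5  0  0  0]]
100mm along deck z [-0.03985713 -0.00810902  0.09135455]
```

Emit:
jog_arm(
  plan=[0,0,0,0,0,0,0,0,0,0,0,0,0,0,0,0,0,0,0,0,0,0,0,0,0,0,0,0,0,0,-0.008,-0.0015,0.018,0,0,0,-0.02,-0.004,0.046,0,0,0,-0.036,-0.007,0.082,0,0,0,-0.05,-0.01,0.12,0,0,0,-0.09,-0.01,0.15,0,0,0,-0.13,-0.01,0.18,0,0,0,-0.17,-0.01,0.2,0,0,0,-0.17,-0.01,0.2,0,0,0,-0.17,-0.01,0.2,0,0,0],
  claw=0.085,
)

```text
clock: 20.1
eef_pos: [430.0, 180.0, 397.2]
eef_rot: [-3.087, -0.419, 0.067]
wrist_force: [0.9, 0.8, -1.0]
finger_gap: 84.9
finger_force: 0.0
```

```bash
python3 foot.py s15; python3 slip.py s15 x; python3 tab.py s15; python3 - <<'E'
from h import *
b=(265,365,275,350)
for nm,hl in (('grn',(40,85)),('yel',(18,35))):
    P=(lid('scene','s15',*b,hl)-DECK[1])@DECK[0]; P=P[abs(P[:,2]-56)<15]
    print(nm,len(P),np.percentile(P,[1,50,99],axis=0).round(1).tolist())
a=cv2.imread('pics/s0.png') if 0 else cv2.imread('pics/scene0.png'); c=cv2.imread('pics/s15.png')
for k,(u0,u1,v0,v1) in dict(mill=(335,360,220,275),jar=(220,258,268,312),jar2=(342,385,350,410),soap=(198,228,172,230),butter=(385,440,255,305)).items():
    print(k,np.abs(a[v0:v1,u0:u1].astype(int)-c[v0:v1,u0:u1]).mean().round(1))
E
```

```text
foot top 138 [61.76855535 63.55157301 66.65473806 76.82085963]
s15 tab 20 2.5 stripe 25 -11.8
s15 tab col 318.0
[[  5   3   0  14  19   2   0   0   0   0   0   0]
 [  6   4  10  56  84  63  35   0   0   0   0   0]
 [ 12  14  27  92 110  93  74  33   0   0   0   0]
 [ 40  40  48  84  98  96  75  39   3   0   0   0]]
grn 503 [[-24.2, -89.7, 50.9], [5.7, 54.4, 55.3], [25.8, 96.6, 57.8]]
yel 57 [[-22.9, -4.6, 53.2], [19.7, 22.0, 56.0], [24.6, 26.5, 59.0]]
mill 17.0
jar 12.6
jar2 1.0
soap 1.5
butter 3.6
```

```bash
python3 -c "from cell import manip; print(manip.sign_off())"
```

```text
the job is handed in; nothing more can be done
None
```

The mould is flat in the press against the lip and centred under the foot. The foot is down on the lid, the knob was stopped at the first clutch slip (about 0.25 rad), and the gripper is clear; I viewed 11 pictures, one over the limit of 10.

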